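# Put the tablet up on the sprung recipe stand

## Robot

A 6-joint arm with a two-finger parallel gripper is mounted at the origin on a cart in front of the work surface, level with it; the furniture and walls round the work are solid. World frame = base frame: x ahead of the robot, y to its left, z up, the work surface at z = 0. Lengths are in m, angles in rad, forces in N, time in s.
With the tool pointing down it reaches from about 0.4 to 0.825 m from the base axis. Payload 7 kg.
Tool frame: the origin (TCP) lies at the very end of the fingers, on their centre line; the grasp point (between the pads) lies 19 mm behind it; z points along the fingers, x is the direction in which the jaws open and shut, and the axes are right-handed (so a half turn about z gives the same grasp; the last joint's range is limited). The gripper opens to 85 mm and grips with 20 to 120 N. Pads are 22 mm wide; open, the fingers measure 114 mm over their backs; the gripper's body (76 mm by 85 mm) begins 54 mm behind the grasp point. The pads swing forward as they close: fully open they stand 13 mm farther back than shut.
Start: joints at [1.546, 0.359, 0.012, 0, -1.224, -0.288], TCP at [0.208, 0.642, 0.203] pointing down, gripper open.
Joint ranges: [-3.07, 3.07], [-1.43, 2.12], [-1.02, 1.25], [-3.03, 1.67], [-3.05, -0], [-3.03, 3.03]. Speed limits (rad/s): [2.39, 2.39, 3.01, 3.14, 3.14, 3.14].

## Interface

Orientations are given as a rotation vector (axis times angle).
In Python, from plant import robot gives the robot as it stands.
- The arm moves only by the tool step_arm, never from a script. Its argument "rows" is a list of rows, each an object with "hand": the finger opening in m, from 0 to 0.0854; "offset": the shift along the tool's x, y, z in m, a list of three; "turn": the turn about the tool's z in degrees. In form: [{"hand": hand, "offset": [tx, ty, tz], "turn": turn}, ...]. A call has 1 to 12 rows; each row shifts and turns the commanded pose from where the row before left it, along the tool's axes as they then stand; what a row does not reach is not made up. A row lasts 1/8 s, in which the tool goes at most 62.5 mm and 10.7 degrees, less where a joint would pass 70% of its speed; a pose out of reach is approached as far as the arm can. A call is refused whole if a number of a shift passes 0.0625 or a number of a turn 10.7, either way. A call with a gripper value outside its range is refused whole. The fingers move at their own pace and stop on an object; the grip force is fixed at half the most. Time passes only in rows, so rows that do not move let the fingers close. It gives the time, the measured TCP pose, the force and the opening at its end, in the units of the state.
- robot.sense(): the state, without advancing time (a new reading comes with each control period).
- robot.camera(name): name is "scene" or "top" or "wrist"; returns a dict with "img" (480x640x3 uint8, red, green, blue), "z_map" (480x640 float32, m along the optical axis (not along the pixel's ray), 0 where there is no reading), "fx", "fy", "cx", "cy" (pixels), "world_from_camera" (4x4, takes a point from camera to world coordinates). Camera axes: x right, y down, z forward; pixel columns grow to the right and rows downward; lengths in m; the calibration is good to about 2 mm. A picture is of the moment at which its call begins.
- robot.close_job(): hands the job in, once; it reports no verdict.
The state is a dict: "time_s": time; "qpos": joint angles; "qvel": joint speeds; "joint_efforts": joint torques, N m; "tool_pos": TCP position; "orientation": TCP orientation; "force": force on the tool from outside, world axes, zero at the start; "moment": the same for the moment, N m; "width": finger opening in m.
Only numpy, scipy, OpenCV 4.12 (cv2) and the standard library are available. Lean on these libraries where they do the work, as an engineer would, in place of code of your own. Each camera call takes 0.05 s, during which the arm holds its last target. There are 200 camera calls.

## Task

Get the recipe up for cooking. With closed fingers push the back rest of the recipe stand, now parked tipped forward, up and over to the back until its springs take it past dead centre and snap it to the far stop; push it, do not grip it, let go as soon as it goes by itself, and never strain the stand (no push above about 20 N, least of all against the stop). Then lift the tablet out of its wooden dock and set it down gently in the trough of the stand, centred and square, right way up with the screen to the front, leaning on the back rest, and let go. Leave the cup, the pepper mill and the jar where they are.

Things in the scene. Friction and masses are not known exactly. Their poses are not given: they have to be found in the camera images.
- stand: Fixed recipe stand of black steel, 208 mm wide. Origin: on the table, below the middle of the hinge axis; x from the front (user's side) to the back, y left along the hinge, z up. Hinge axis at z 40 mm. Flat runners 20 mm wide, 12 mm high at y -94 and +94, x -145 to +90; upright cheeks on them at the hinge up to z 73, springs just inside. Between the runners nothing lies in front of x -48.
- trough (a point): Middle of the trough floor, where the tablet's foot goes: 22 mm in front of the hinge axis (x) and 16 mm above the table; same axes as the stand. The floor is 172 mm wide (y) and runs from 22 mm in front of this point, where a lip 14 mm high and 4 mm thick stands, to 26 mm behind it.
- rest_rail (a point): Middle of the back rest's top rail, on its axis: a black tube 10 mm thick along the stand's y, straight for 110 mm, 140 mm from the hinge axis; with the rest at angle a (0 level to the front, pi/2 upright) it is 140 cos a in front of the axis and 140 sin a above it. Parked: a about 0.55. The rest is 146 mm wide; its oak board ends 102 mm from the axis, flush with the tubes' front; above it a 33 mm gap.
- dock: Fixed wooden charging dock, 80 mm deep (x), 150 mm wide (y), 45 mm high; origin on the table under its middle. The tablet stands in its slot, 12 mm wide along y, floor 12 mm above the table, 33 mm deep; it lifts straight out.
- tablet_mid (a point): Centre of the loose tablet computer: a rigid slab 10 mm thick (x), 130 mm wide (y), 210 mm high (z, up), 0.3 to 0.5 kg. x points out of its back; the screen (-x side) shows a recipe, picture at the top. It stands in the dock, screen to the robot's side, leaning up to 4 degrees. Grip its thickness close to the top edge, so that the fingers stay above the rail when it is set on the stand.
- tablet_foot (a point): Middle of the tablet's lower edge, 105 mm below its centre; same axes.
- cup: White cup with a handle, 62 mm wide, 50 mm high, loose, at the back in the middle of the table; a bystander. Origin under its middle.
- mill: Wooden pepper mill, 58 mm wide, 170 mm high, loose, at the back left; a bystander. Origin under its middle.
- jar: Glass jar with a red lid, 61 mm wide, 161 mm high, loose, at the back right; a bystander. Origin under its middle.
- hinge (a point): Middle of the back rest's hinge axis, 40 mm above the table; axes as the stand's. Springs hold the rest parked; raising it takes up to 12 N at the rail, falling smoothly to nothing at dead centre; past that it runs ahead of the finger to a rigid stop 0.15 rad on and stays. The stop is set anew each time between 1.72 and 2.10 rad (not shown), so dead centre, 1.57 to 1.95, must be felt.

How it is judged:
By the outcome, as a careful person would: the job done as asked, in the order asked, and still so for the second after the job is handed in, with the robot touching nothing.
It also fails if it takes over 69 s, if anything falls off the work surface, if the arm or the gripper's body presses on something with over 40 N, if the wrist force passes 120 N, or if a joint passes its speed limit or range.

## Working session

There is one attempt and no reset: what is moved stays moved. The work goes in short steps, Python scripts to look and compute and a tool call to move; the robot and the scene stay as the last step left them, time stands still between calls to the robot, and variables do not carry over. Pictures are saved under pics/ and viewed, about 8 in all and at most 12, crops included, and the job is handed in when it is done.

Besides the shell and the picture viewer there is one more tool, called as name([rows], argument=value, ...), one row to a line, values as JSON. step_arm: Moves the arm, as the interface text tells. Its arguments: {"type":"object","properties":{"rows":{"type":"array","items":{"type":"object","properties":{"hand":{"type":"number"},"offset":{"type":"array","items":{"type":"number"}},"turn":{"type":"number"}}}}},"required":["rows"]}

```bash
ls; mkdir -p pics
cat > h.py <<'E'
import numpy as np, cv2
from plant import robot
from scipy.spatial.transform import Rotation as R
def cloud(c):
    z=c["z_map"]; v,u=np.mgrid[:480,:640]
    p=np.stack([(u-c["cx"])/c["fx"]*z,(v-c["cy"])/c["fy"]*z,z],-1)
    T=c["world_from_camera"]; w=p@T[:3,:3].T+T[:3,3]; w[z==0]=np.nan
    return w
def save(c,n): cv2.imwrite("pics/"+n,c["img"][:,:,::-1])
E
python3 - <<'E'
from h import *
s=robot.sense();print(s)
for n in("scene","top"):
    c=robot.camera(n);save(c,n+"0.png");np.savez(n+"0.npz",w=cloud(c),img=c["img"]);print(n,c["fx"],c["world_from_camera"].round(3).tolist())
E
```

```text
pics
{'time_s': 0.0, 'qpos': array([ 1.54609636e+00,  3.59385429e-01,  1.10826816e-02, -3.21775939e-04,
       -1.22406601e+00, -2.88110001e-01]), 'qvel': array([-0.00133363,  0.00015813,  0.00077193, -0.00061786, -0.00023209,
       -0.00017759]), 'joint_efforts': array([-1.77839784e-04, -5.83325458e+01,  2.93432218e+01,  6.93685010e+00,
       -5.65480033e-03,  1.35507690e-05]), 'tool_pos': array([0.2075916 , 0.64176055, 0.20198012]), 'orientation': array([ 1.84745282e+00, -2.53948891e+00,  1.67112728e-03]), 'force': array([ 0.00762959, -0.36876868,  0.81759068]), 'moment': array([0.0535249 , 0.00547682, 0.03930312]), 'width': 0.0852554096104014}
scene 476.2372611705568 [[0.814, 0.472, -0.339, 0.945], [0.581, -0.677, 0.452, -0.476], [-0.016, -0.564, -0.825, 0.979], [0.0, 0.0, 0.0, 1.0]]
top 542.7576135970282 [[0.339, -0.919, 0.202, 0.308], [-0.941, -0.331, 0.075, -0.104], [-0.002, -0.215, -0.977, 1.593], [0.0, 0.0, 0.0, 1.0]]
```

View pics/scene0.png

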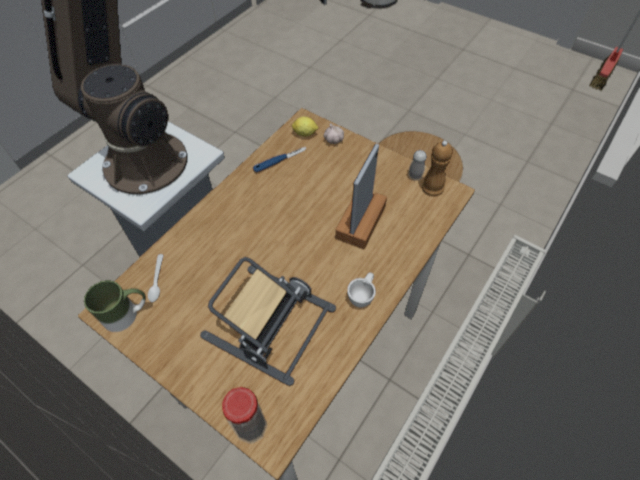

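View pics/top0.png

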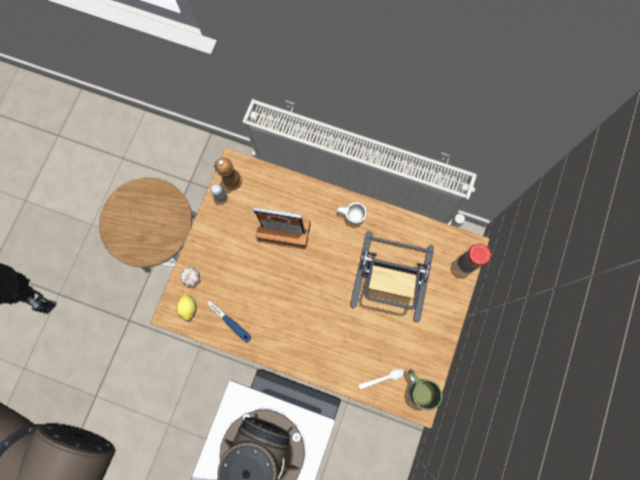

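The scene view shows the stand at about (265,315), the dock and tablet at (365,200), and the cup at (361,291). In the top view the stand is at about (393,280), the dock at (284,228), the mill at (226,172) and the jar at (475,257). Next I'll measure them.

Run:
```python
from h import *
for n,boxS,boxD in(("top",(345,440,228,330),(245,318,200,252)),("scene",(195,340,250,388),(330,392,145,250))):
    d=np.load(n+"0.npz");w,img=d["w"],d["img"].astype(int)
    def sel(b):
        m=np.zeros((480,640),bool);m[b[2]:b[3],b[0]:b[1]]=1;return m
    dark=img.max(-1)<95
    m=sel(boxS)&dark
    P=w[m];P=P[~np.isnan(P).any(1)]
    print(n,"table z",np.nanmedian(w[sel((300,340,260,300) if n=="top" else (250,280,200,230))],0))
    lo=P[(P[:,2]<.022)&(P[:,2]>.006)]
    r=cv2.minAreaRect(lo[:,:2].astype(np.float32)*1000);print(" low rect mm",r,len(lo))
    hi=P[P[:,2]>.09];print(" hi",len(hi),hi.mean(0) if len(hi) else 0,"rect",cv2.minAreaRect(hi[:,:2].astype(np.float32)*1000) if len(hi)>3 else 0)
    ys=img[...,0]-img[...,2]
    ok=sel(boxS)&(ys>40)&(w[...,2]>.04);Q=w[ok];print(" oak",len(Q),cv2.minAreaRect(Q[:,:2].astype(np.float32)*1000),Q[:,2].min(),Q[:,2].max())
    m=sel(boxD);Q=w[m&(w[...,2]>.06)];Q=Q[Q[:,2]<.3];print(" tablet",len(Q),Q.mean(0),Q.max(0),Q.min(0))
    u,s,vt=np.linalg.svd(Q-Q.mean(0),full_matrices=False);print("  normal",vt[2],s)
    t=Q[Q[:,2]>Q[:,2].max()-.012];print("  top",len(t),t.mean(0),cv2.minAreaRect(t[:,:2].astype(np.float32)*1000))
    Q=w[m&(abs(w[...,2]-.045)<.006)&(ys>30)];print(" dock",len(Q),cv2.minAreaRect(Q[:,:2].astype(np.float32)*1000))
```

```text
top table z [ 5.07631793e-01  1.84384703e-02 -1.50646740e-04]
 low rect mm ((614.601806640625, -170.1878204345703), (146.8564453125, 189.2173309326172), 4.050476551055908) 214
 hi 37 [ 0.52005237 -0.18640144  0.10237408] rect ((523.46435546875, -187.80789184570312), (45.02790832519531, 144.81214904785156), 7.392265796661377)
 oak 1080 ((564.8497314453125, -189.53424072265625), (145.18357849121094, 179.57388305664062), 7.300127029418945) 0.04097430079775233 0.1182804471900214
 tablet 806 [0.60422955 0.16455138 0.1623132 ] [0.62283805 0.2300581  0.22861689] [0.59097327 0.10320224 0.06031431]
  normal [ 0.98266024  0.18380877 -0.0243555 ] [1.47151978 1.06150553 0.06719101]
  top 185 [0.60717498 0.16774474 0.22148852] ((607.5946044921875, 166.97756958007812), (12.186250686645508, 127.62609100341797), 10.21420955657959)
 dock 603 ((607.7269287109375, 168.68325805664062), (80.60887145996094, 149.96571350097656), 10.49622631072998)
scene table z [ 0.39147898  0.04883268 -0.00094912]
 low rect mm ((591.531005859375, -181.39242553710938), (231.6621551513672, 207.27125549316406), 6.798149585723877) 1983
 hi 364 [ 0.51108066 -0.19572118  0.10901243] rect ((520.5763549804688, -190.47439575195312), (51.98845672607422, 144.16757202148438), 4.504709243774414)
 oak 2180 ((574.7857666015625, -247.90432739257812), (129.90306091308594, 278.2070617675781), 22.329992294311523) 0.04378476728295111 0.16179378007202772
 tablet 1118 [0.6152425  0.15372554 0.15857156] [0.62669508 0.2280444  0.22457643] [0.59456981 0.10009726 0.06010098]
  normal [0.98734325 0.15756982 0.01802916] [1.69629832 1.33383235 0.09041092]
  top 247 [0.61136616 0.16092792 0.21937533] ((610.0843505859375, 163.2688751220703), (11.718844413757324, 125.34622955322266), 10.309865951538086)
 dock 948 ((609.7604370117188, 167.67495727539062), (80.83399963378906, 152.7830810546875), 10.639250755310059)
```

```bash
cat >> h.py <<'E'
H=np.array([.619,-.178,0]);ya=np.radians(7.0)
SX=np.array([np.cos(ya),np.sin(ya),0]);SY=np.array([-np.sin(ya),np.cos(ya),0])
def st(x,y,z): return H+x*SX+y*SY+np.array([0,0,z])
def go(t,yaw=None):
    "yaw: world yaw (deg) wanted of tool x. prints turn, and the shift in tool axes after turning"
    s=robot.sense();M=R.from_rotvec(s["orientation"]).as_matrix()
    cur=np.degrees(np.arctan2(M[1,0],M[0,0]));d=0 if yaw is None else (yaw-cur+180)%360-180
    M2=R.from_euler("z",d,degrees=True).as_matrix()@M
    print("t",s["time_s"],"pos",s["tool_pos"].round(4),"yaw",cur.round(2),"tool turn",-round(d,2),"offset now",((np.array(t)-s["tool_pos"])@M).round(4),"after turn",((np.array(t)-s["tool_pos"])@M2).round(4),"tilt",M[:,2].round(3),"F",s["force"].round(1))
E
python3 - <<'E'
from h import *
go([.45,.2,.2],-83);print(st(-.165,0,.08),robot.sense()["qpos"])
E
```

```text
t 0.1 pos [0.2076 0.6418 0.202 ] yaw -107.93 tool turn -24.93 offset now [ 0.3457 -0.3666  0.0026] after turn [ 0.468  -0.1867  0.0028] tilt [-0.    -0.002 -1.   ] F [ 0.5 -0.3  0.3]
[ 0.45522988 -0.19810844  0.08      ] [ 1.54607917e+00  3.59354152e-01  1.11272711e-02 -2.66738848e-04
 -1.22407686e+00 -2.88082660e-01]
```

step_arm([
  {"hand": 0,"offset": [0,0,0],"turn": -10},
  {"hand": 0,"offset": [0,0,0],"turn": -10},
  {"hand": 0,"offset": [0,0,0],"turn": -5},
])

```text
time_s: 0.48
tool_pos: [0.2076, 0.6419, 0.2023]
orientation: [2.358, -2.075, 0.001]
force: [-0.8, -0.1, 0.5]
width: 0.0322
```

Run:
```python
from h import *
go([.45,.2,.2],-83)
go(st(-.165,0,.2),-83)
```

```text
t 0.475 pos [0.2076 0.6419 0.2023] yaw -82.69 tool turn 0.31 offset now [ 0.4691 -0.1842  0.0027] after turn [ 0.4681 -0.1867  0.0027] tilt [-0.    -0.001 -1.   ] F [-0.8 -0.1  0.5]
t 0.475 pos [0.2076 0.6419 0.2023] yaw -82.69 tool turn 0.31 offset now [ 0.8647 -0.1387  0.0031] after turn [ 0.8639 -0.1434  0.0031] tilt [-0.    -0.001 -1.   ] F [-0.8 -0.1  0.5]
```

step_arm([
  {"hand": 0,"offset": [0.047,-0.0187,0],"turn": 0},
  {"hand": 0,"offset": [0.047,-0.0187,0],"turn": 0},
  {"hand": 0,"offset": [0.047,-0.0187,0],"turn": 0},
  {"hand": 0,"offset": [0.047,-0.0187,0],"turn": 0},
  {"hand": 0,"offset": [0.047,-0.0187,0],"turn": 0},
  {"hand": 0,"offset": [0.047,-0.0187,0],"turn": 0},
  {"hand": 0,"offset": [0.047,-0.0187,0],"turn": 0},
  {"hand": 0,"offset": [0.047,-0.0187,0],"turn": 0},
  {"hand": 0,"offset": [0.047,-0.0187,0],"turn": 0},
  {"hand": 0,"offset": [0.047,-0.0187,0],"turn": 0},
])

```text
time_s: 1.72
tool_pos: [0.4516, 0.1973, 0.2029]
orientation: [-2.355, 2.08, 0.0]
force: [0.3, 0.4, -0.3]
width: -0.0002
```

Run:
```python
from h import *
go(st(-.165,0,.2),-83)
```

```text
t 1.725 pos [0.4516 0.1973 0.2029] yaw -82.91 tool turn 0.09 offset now [0.3928 0.0452 0.0028] after turn [0.3929 0.0446 0.0028] tilt [-0.  0. -1.] F [ 0.3  0.4 -0.3]
```

step_arm([
  {"hand": 0,"offset": [0.049,0.0056,0],"turn": 0},
  {"hand": 0,"offset": [0.049,0.0056,0],"turn": 0},
  {"hand": 0,"offset": [0.049,0.0056,0],"turn": 0},
  {"hand": 0,"offset": [0.049,0.0056,0],"turn": 0},
  {"hand": 0,"offset": [0.049,0.0056,0],"turn": 0},
  {"hand": 0,"offset": [0.049,0.0056,0],"turn": 0},
  {"hand": 0,"offset": [0.049,0.0056,0],"turn": 0},
  {"hand": 0,"offset": [0.049,0.0056,0],"turn": 0},
  {"hand": 0,"offset": [0,0,0],"turn": 0},
])

```text
time_s: 2.85
tool_pos: [0.4543, -0.1983, 0.2022]
orientation: [2.349, -2.085, -0.002]
force: [-0.6, 0.8, 0.2]
width: -0.0002
```

Run:
```python
from h import *
c=robot.camera("wrist");save(c,"wr1.png");w=cloud(c);np.savez("wr1.npz",w=w,img=c["img"])
go(st(-.165,0,.08),-83)
img=c["img"].astype(int);dark=(img.max(-1)<95)
P=w[dark&~np.isnan(w).any(-1)]
L=np.stack([(P-H)@SX,(P-H)@SY,P[:,2]],1)
L=L[(abs(L[:,1])<.13)&(L[:,0]>-.2)&(L[:,0]<.15)]
hi=L[(L[:,2]>.095)&(L[:,2]<.125)&(abs(L[:,1])<.055)];print("rail",len(hi),hi.mean(0),hi.min(0),hi.max(0),np.polyfit(hi[:,1],hi[:,0],1))
lo=L[(L[:,2]<.02)&(L[:,2]>.006)];print("low",len(lo),lo.min(0),lo.max(0), cv2.minAreaRect(lo[:,:2].astype(np.float32)*1000))
```

```text
t 2.9 pos [ 0.4544 -0.197   0.2023] yaw -83.12 tool turn -0.12 offset now [ 0.0013 -0.0009  0.1223] after turn [ 0.0013 -0.0009  0.1223] tilt [-0.001  0.    -1.   ] F [ 0.5  0.1 -0. ]
rail 1029 [-0.11926231  0.00100373  0.11493546] [-0.12442195 -0.05482992  0.1110096 ] [-0.11456725  0.05498735  0.1183029 ] [ 0.00503749 -0.11926737]
low 3267 [-0.14392983 -0.10247453  0.00637363] [0.00254624 0.10416954 0.01999588] ((-70.68437957763672, 0.8385009765625), (206.78915405273438, 145.89047241210938), 89.8144760131836)
```

View pics/wr1.png

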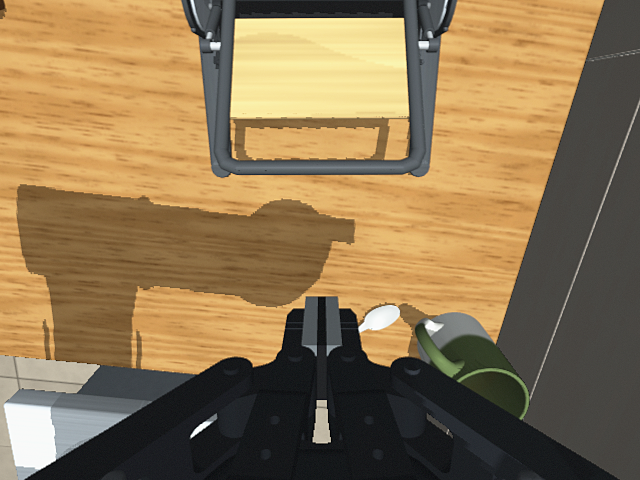

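The wrist view shows the rail at row 167, columns 215–430, square to the tool. Its depth confirms my stand pose to about 1 mm. Now descending in front of the rail.

step_arm([
  {"hand": 0,"offset": [0,0,0.04],"turn": 0},
  {"hand": 0,"offset": [0,0,0.04],"turn": 0},
  {"hand": 0,"offset": [0,0,0.04],"turn": 0},
  {"hand": 0,"offset": [0,-0.01,0.007],"turn": 0},
  {"hand": 0,"offset": [0,-0.01,0],"turn": 0},
  {"hand": 0,"offset": [0,-0.003,0],"turn": 0},
  {"hand": 0,"offset": [0,0,0],"turn": 0},
])

```text
time_s: 3.78
tool_pos: [0.479, -0.1927, 0.077]
orientation: [-2.354, 2.079, -0.002]
force: [-0.3, -0.8, -0.4]
width: -0.0002
```

step_arm([
  {"hand": 0,"offset": [0,-0.003,0],"turn": 0},
  {"hand": 0,"offset": [0,-0.003,0],"turn": 0},
  {"hand": 0,"offset": [0,0,0],"turn": 0},
])

```text
time_s: 4.15
tool_pos: [0.4826, -0.1923, 0.0758]
orientation: [2.353, -2.08, -0.002]
force: [-4.7, 0.3, 2.8]
width: -0.0002
```

step_arm([
  {"hand": 0,"offset": [0,-0.004,-0.006],"turn": 0},
  {"hand": 0,"offset": [0,-0.004,-0.006],"turn": 0},
])

```text
time_s: 4.4
tool_pos: [0.4886, -0.1912, 0.0866]
orientation: [2.35, -2.079, -0.008]
force: [-6.5, -2.1, -5.3]
width: 0.0003
```

step_arm([
  {"hand": 0,"offset": [0,-0.0045,-0.0055],"turn": 0},
  {"hand": 0,"offset": [0,-0.0045,-0.0055],"turn": 0},
])

```text
time_s: 4.65
tool_pos: [0.4956, -0.1902, 0.0966]
orientation: [2.348, -2.078, -0.012]
force: [-9.2, -4.0, -6.5]
width: -0.0002
```

step_arm([
  {"hand": 0,"offset": [0,-0.005,-0.005],"turn": 0},
  {"hand": 0,"offset": [0,-0.005,-0.005],"turn": 0},
])

```text
time_s: 4.9
tool_pos: [0.5045, -0.1891, 0.1066]
orientation: [2.347, -2.077, -0.014]
force: [-12.5, -3.2, -0.8]
width: 0.0003
```

step_arm([
  {"hand": 0,"offset": [0,-0.0055,-0.0045],"turn": 0},
  {"hand": 0,"offset": [0,-0.0055,-0.0045],"turn": 0},
])

```text
time_s: 5.15
tool_pos: [0.5148, -0.188, 0.116]
orientation: [2.346, -2.077, -0.015]
force: [-16.2, -1.9, 5.2]
width: 0.0001
```

step_arm([
  {"hand": 0,"offset": [0,-0.006,-0.004],"turn": 0},
  {"hand": 0,"offset": [0,-0.006,-0.004],"turn": 0},
])

```text
time_s: 5.4
tool_pos: [0.527, -0.1867, 0.125]
orientation: [2.347, -2.077, -0.014]
force: [-19.5, 0.1, 13.3]
width: 0.0002
```

Friction is acting the wrong way, with the rail dragging the tip up, so I'll ease off by raising the tip faster than the rail.

step_arm([
  {"hand": 0,"offset": [0,0.0,-0.008],"turn": 0},
])

```text
time_s: 5.52
tool_pos: [0.5301, -0.1861, 0.1325]
orientation: [2.35, -2.079, -0.008]
force: [-0.4, -0.3, -0.6]
width: -0.0002
```

step_arm([
  {"hand": 0,"offset": [0,-0.004,-0.006],"turn": 0},
])

```text
time_s: 5.65
tool_pos: [0.5378, -0.1856, 0.1403]
orientation: [-2.354, 2.08, -0.001]
force: [0.7, 0.4, -0.6]
width: 0.0003
```

Run:
```python
from h import *
go(st(0,0,.1))
c=robot.camera("scene");save(c,"sc2.png");cv2.imwrite("pics/sc2c.png",cv2.resize(c["img"][180:400,150:400,::-1],None,fx=3,fy=2.7))
w=cloud(c);img=c["img"].astype(int)
L=np.stack([(w-H)@SX,(w-H)@SY,w[...,2]],-1)
m=(abs(L[...,1])<.075)&(L[...,0]>-.16)&(L[...,0]<.1)&(L[...,2]>.05)&(img[...,0]-img[...,2]>40)
Q=L[m];print("oak",len(Q),Q.min(0),Q.max(0),Q.mean(0),"a",np.arctan2((Q[:,2]-.04).mean(),-Q[:,0].mean()))
```

```text
t 5.65 pos [ 0.5378 -0.1856  0.1403] yaw -82.94 tool turn 0 offset now [ 0.0025 -0.0815  0.0404] after turn [ 0.0025 -0.0815  0.0404] tilt [ 0.001  0.    -1.   ] F [ 0.7  0.4 -0.6]
oak 2179 [-0.11616387 -0.07273823  0.05009357] [-0.0178785   0.06484823  0.45462989] [-0.05494009 -0.00128501  0.07657039] a 0.5872924013500829
```

View pics/sc2c.png

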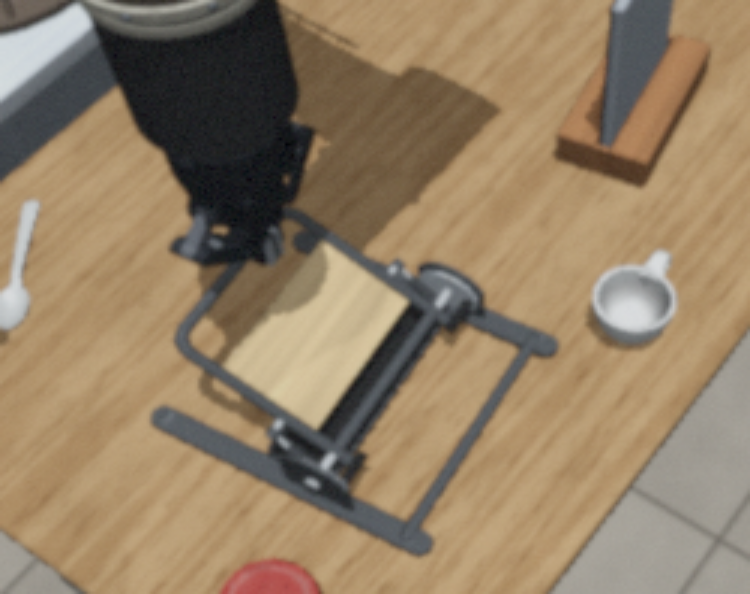

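The rest is still parked at a ≈ 0.57: the tip slid up and over the rail. I'll go back, start lower, push more horizontally and check the rest angle by camera between short pushes.

step_arm([
  {"hand": 0,"offset": [0,0,-0.02],"turn": 0},
  {"hand": 0,"offset": [0,0.04,0],"turn": 0},
  {"hand": 0,"offset": [0,0.043,0],"turn": 0},
  {"hand": 0,"offset": [0.002,0,0.05],"turn": 0},
  {"hand": 0,"offset": [0,0,0.046],"turn": 0},
  {"hand": 0,"offset": [0,-0.01,0],"turn": 0},
  {"hand": 0,"offset": [0,-0.012,0],"turn": 0},
  {"hand": 0,"offset": [0,0,0],"turn": 0},
])

```text
time_s: 6.7
tool_pos: [0.4801, -0.1949, 0.0657]
orientation: [-2.354, 2.078, -0.005]
force: [0.4, -0.2, 0.1]
width: -0.0001
```

```bash
cat >> h.py <<'E'
def rest():
    c=robot.camera("scene");w=cloud(c);img=c["img"].astype(int)
    L=np.stack([(w-H)@SX,(w-H)@SY,w[...,2]],-1)
    m=(L[...,1]<.07)&(L[...,1]>-.075)&(L[...,0]>-.14)&(L[...,0]<.1)&(L[...,2]>.05)&(L[...,2]<.16)&(img[...,0]-img[...,2]>40)
    Q=L[m];s=robot.sense();p=s["tool_pos"]-H
    a=np.arctan2((Q[:,2]-.04),-Q[:,0])
    print("oak",len(Q),"a med",np.median(a).round(3),"TCP stand",(p@SX).round(4),(p@SY).round(4),p[2].round(4),"F",(s["force"]@SX).round(1),(s["force"]@SY).round(1),s["force"][2].round(1),"t",s["time_s"])
    return c
E
python3 -c "
from h import *
rest()"
```

```text
oak 2119 a med 0.516 TCP stand -0.141 0.0003 0.0653 F 0.1 -0.5 0.2 t 6.75
```

step_arm([
  {"hand": 0,"offset": [0,-0.004,0],"turn": 0},
  {"hand": 0,"offset": [0,-0.003,0],"turn": 0},
  {"hand": 0,"offset": [0,-0.003,-0.003],"turn": 0},
])

```text
time_s: 7.12
tool_pos: [0.4837, -0.194, 0.0664]
orientation: [2.351, -2.078, -0.007]
force: [-9.5, -2.1, 3.3]
width: 0.0001
```

```bash
python3 -c "
from h import *
rest()"
```

```text
oak 2133 a med 0.528 TCP stand -0.1361 0.0005 0.0667 F -9.0 -0.6 3.3 t 7.175
```

step_arm([
  {"hand": 0,"offset": [0,-0.002,-0.005],"turn": 0},
  {"hand": 0,"offset": [0,-0.003,-0.005],"turn": 0},
])

```text
time_s: 7.42
tool_pos: [0.4883, -0.1931, 0.0757]
orientation: [2.35, -2.079, -0.008]
force: [-6.5, -1.4, -5.4]
width: 0.0002
```

```bash
python3 -c "
from h import *
rest()"
```

```text
oak 2137 a med 0.589 TCP stand -0.1312 0.0009 0.0761 F -6.5 -0.8 -3.4 t 7.475
```

step_arm([
  {"hand": 0,"offset": [0,-0.005,-0.005],"turn": 0},
  {"hand": 0,"offset": [0,-0.005,-0.005],"turn": 0},
])

```text
time_s: 7.72
tool_pos: [0.4945, -0.1921, 0.0845]
orientation: [2.346, -2.077, -0.017]
force: [-16.1, -2.9, -1.3]
width: 0.0002
```

```bash
python3 -c "
from h import *
rest()"
```

```text
oak 2118 a med 0.662 TCP stand -0.1248 0.001 0.0851 F -15.9 -0.8 0.5 t 7.775
```

step_arm([
  {"hand": 0,"offset": [0,-0.002,-0.007],"turn": 0},
  {"hand": 0,"offset": [0,-0.003,-0.006],"turn": 0},
])

```text
time_s: 8.02
tool_pos: [0.5013, -0.1912, 0.0976]
orientation: [2.348, -2.079, -0.013]
force: [-7.8, -1.5, -6.3]
width: -0.0004
```

```bash
python3 -c "
from h import *
rest()"
```

```text
oak 2070 a med 0.736 TCP stand -0.1176 0.0011 0.0985 F -10.1 1.2 -2.4 t 8.075
```

step_arm([
  {"hand": 0,"offset": [0,-0.004,-0.006],"turn": 0},
  {"hand": 0,"offset": [0,-0.005,-0.005],"turn": 0},
])

```text
time_s: 8.32
tool_pos: [0.5105, -0.19, 0.1087]
orientation: [2.348, -2.078, -0.013]
force: [-8.6, -0.9, -5.6]
width: 0.0003
```

step_arm([
  {"hand": 0,"offset": [0,-0.005,-0.006],"turn": 0},
  {"hand": 0,"offset": [0,-0.005,-0.005],"turn": 0},
])

```text
time_s: 8.57
tool_pos: [0.5213, -0.1888, 0.1199]
orientation: [2.349, -2.079, -0.011]
force: [-7.3, -0.9, -5.1]
width: 0.0003
```

```bash
python3 -c "
from h import *
rest()"
```

```text
oak 1888 a med 0.927 TCP stand -0.0972 0.0011 0.1206 F -7.4 1.3 -3.4 t 8.625
```

step_arm([
  {"hand": 0,"offset": [0,-0.006,-0.004],"turn": 0},
  {"hand": 0,"offset": [0,-0.006,-0.004],"turn": 0},
])

```text
time_s: 8.88
tool_pos: [0.5334, -0.1874, 0.1282]
orientation: [2.349, -2.078, -0.011]
force: [-7.9, -0.3, -3.5]
width: -0.0
```

step_arm([
  {"hand": 0,"offset": [0,-0.006,-0.004],"turn": 0},
  {"hand": 0,"offset": [0,-0.006,-0.004],"turn": 0},
])

```text
time_s: 9.12
tool_pos: [0.5461, -0.1858, 0.1362]
orientation: [2.35, -2.079, -0.009]
force: [-6.0, -0.6, -4.6]
width: 0.0002
```

```bash
python3 -c "
from h import *
rest()"
```

```text
oak 1609 a med 1.134 TCP stand -0.0722 0.001 0.1369 F -4.6 0.4 -2.0 t 9.175
```

step_arm([
  {"hand": 0,"offset": [0,-0.0065,-0.003],"turn": 0},
  {"hand": 0,"offset": [0,-0.0065,-0.003],"turn": 0},
  {"hand": 0,"offset": [0,-0.0065,-0.002],"turn": 0},
])

```text
time_s: 9.55
tool_pos: [0.5668, -0.1836, 0.1451]
orientation: [2.352, -2.079, -0.005]
force: [-5.5, -0.3, -2.1]
width: 0.0003
```

step_arm([
  {"hand": 0,"offset": [0,-0.007,-0.002],"turn": 0},
  {"hand": 0,"offset": [0,-0.007,-0.001],"turn": 0},
  {"hand": 0,"offset": [0,-0.007,-0.001],"turn": 0},
])

```text
time_s: 9.93
tool_pos: [0.59, -0.1809, 0.1501]
orientation: [-2.354, 2.08, 0.0]
force: [-3.3, -0.0, 0.4]
width: -0.0001
```

```bash
python3 -c "
from h import *
rest()"
```

```text
oak 355 a med 1.456 TCP stand -0.028 0.0006 0.1503 F -1.8 1.7 1.6 t 9.975
```

step_arm([
  {"hand": 0,"offset": [0,-0.006,0],"turn": 0},
  {"hand": 0,"offset": [0,-0.006,0],"turn": 0},
])

```text
time_s: 10.22
tool_pos: [0.6029, -0.1795, 0.1507]
orientation: [-2.354, 2.079, -0.003]
force: [-1.8, 1.8, 5.6]
width: 0.0002
```

step_arm([
  {"hand": 0,"offset": [0,-0.004,0],"turn": 0},
  {"hand": 0,"offset": [0,-0.003,0],"turn": 0},
])

```text
time_s: 10.48
tool_pos: [0.6093, -0.1787, 0.1501]
orientation: [-2.354, 2.08, -0.001]
force: [-1.0, -0.4, 3.5]
width: 0.0002
```

```bash
cat >> h.py <<'E'
def rail(c=None):
    c=c or robot.camera("scene");w=cloud(c);img=c["img"].astype(int)
    L=np.stack([(w-H)@SX,(w-H)@SY,w[...,2]],-1)
    m=(abs(L[...,1])<.054)&(abs(L[...,1])>.03)&(abs(L[...,0])<.12)&(L[...,2]>.15)&(L[...,2]<.19)&(img.max(-1)<110)
    Q=L[m]; print("rail pts",len(Q),np.median(Q,0).round(4) if len(Q) else "",Q.min(0).round(3) if len(Q) else "")
E
python3 -c "
from h import *
rail(rest())"
```

```text
oak 43 a med 1.586 TCP stand -0.0096 0.0005 0.1499 F -0.9 0.4 1.7 t 10.525
rail pts 119 [ 0.0074 -0.0313  0.1831] [ 0.001 -0.054  0.177]
```

step_arm([
  {"hand": 0,"offset": [0,-0.004,0.0],"turn": 0},
  {"hand": 0,"offset": [0,-0.004,0.0],"turn": 0},
])

```text
time_s: 10.78
tool_pos: [0.6167, -0.1777, 0.1496]
orientation: [2.354, -2.08, -0.0]
force: [-0.7, 0.2, 0.1]
width: 0.0001
```

```bash
python3 -c "
from h import *
rail(rest())"
```

```text
oak 7 a med 1.645 TCP stand -0.0018 0.0006 0.1495 F 0.5 -1.0 1.8 t 10.825
rail pts 122 [ 0.0146 -0.0315  0.1822] [ 0.008 -0.054  0.177]
```

step_arm([
  {"hand": 0,"offset": [0,-0.004,0.0005],"turn": 0},
])

```text
time_s: 10.95
tool_pos: [0.6207, -0.1772, 0.1492]
orientation: [2.354, -2.08, -0.0]
force: [-0.5, -0.3, 1.2]
width: -0.0
```

```bash
python3 -c "
from h import *
rail(rest())"
```

```text
oak 0 a med nan TCP stand 0.0023 0.0006 0.1491 F -0.1 0.1 0.2 t 11.0
rail pts 123 [ 0.0186 -0.0315  0.1819] [ 0.012 -0.054  0.176]
  return _methods._mean(a, axis=axis, dtype=dtype,
  ret = ret.dtype.type(ret / rcount)
```

step_arm([
  {"hand": 0,"offset": [0,-0.004,0.0005],"turn": 0},
])

```text
time_s: 11.12
tool_pos: [0.6247, -0.1766, 0.1488]
orientation: [-2.354, 2.08, 0.0]
force: [0.0, 0.3, -0.2]
width: 0.0002
```

```bash
sed -i 's/np.median(a).round(3)/np.median(a).round(3) if len(a) else 0/' h.py; python3 -c "
from h import *
rail(rest())"
```

```text
oak 0 a med 0 TCP stand 0.0063 0.0007 0.1487 F 0.1 0.3 0.5 t 11.175
rail pts 120 [ 0.0226 -0.0313  0.1816] [ 0.016 -0.054  0.176]
```

step_arm([
  {"hand": 0,"offset": [0,-0.004,0.001],"turn": 0},
])

```text
time_s: 11.3
tool_pos: [0.6287, -0.1761, 0.1479]
orientation: [-2.354, 2.08, -0.0]
force: [-0.2, -0.6, -0.2]
width: -0.0001
```

```bash
python3 -c "
from h import *
rail(rest())"
```

```text
oak 0 a med 0 TCP stand 0.0103 0.0007 0.1477 F 0.3 -0.6 0.0 t 11.35
rail pts 125 [ 0.0273 -0.0317  0.1808] [ 0.021 -0.054  0.174]
```

step_arm([
  {"hand": 0,"offset": [0,-0.002,0.0],"turn": 0},
])

```text
time_s: 11.48
tool_pos: [0.6306, -0.1758, 0.1478]
orientation: [-2.354, 2.08, 0.0]
force: [0.1, 0.2, -0.7]
width: 0.0001
```

```bash
python3 -c "
from h import *
rail(rest())"
```

```text
oak 0 a med 0 TCP stand 0.012 0.0007 0.1478 F 0.1 -0.2 0.4 t 11.525
rail pts 122 [ 0.0457 -0.032   0.1753] [ 0.04  -0.054  0.171]
```

The rest ran ahead by itself: the rail went from x +27 to +46 mm while the finger moved 2 mm, which puts the stop at about 1.90 rad. I'll back off, go up and turn for the tablet.

step_arm([
  {"hand": 0,"offset": [0,0.02,-0.02],"turn": 0},
  {"hand": 0,"offset": [0,0.01,-0.06],"turn": 0},
  {"hand": 0,"offset": [0,0,-0.06],"turn": 0},
  {"hand": 0.0854,"offset": [0,0,0],"turn": 10.7},
  {"hand": 0.0854,"offset": [0,0,0],"turn": 10.7},
  {"hand": 0.0854,"offset": [0,0,0],"turn": 10.7},
  {"hand": 0.0854,"offset": [0,0,0],"turn": 10.7},
  {"hand": 0.0854,"offset": [0,0,0],"turn": 10.7},
  {"hand": 0.0854,"offset": [0,0,0],"turn": 10.7},
  {"hand": 0.0854,"offset": [0,0,0],"turn": 10.7},
  {"hand": 0.0854,"offset": [0,0,0],"turn": 10.7},
])

```text
time_s: 12.9
tool_pos: [0.6006, -0.1796, 0.288]
orientation: [-0.305, 3.127, 0.0]
force: [0.0, 0.0, -0.5]
width: 0.0853
```

```bash
python3 -c "
from h import *
rail(rest());go([.609,.166,.285],-169.5)"
```

```text
oak 1 a med 1.846 TCP stand -0.0184 0.0007 0.288 F -0.1 -0.4 -0.1 t 12.95
rail pts 121 [ 0.0456 -0.0327  0.1754] [ 0.04  -0.054  0.169]
t 12.95 pos [ 0.6006 -0.1796  0.288 ] yaw -169.41 tool turn 0.09 offset now [-0.0717  0.3382  0.003 ] after turn [-0.0712  0.3383  0.003 ] tilt [ 0.  0. -1.] F [-0.  -0.4 -0.1]
```

step_arm([
  {"hand": 0.0854,"offset": [-0.009,0.0423,0],"turn": 0},
  {"hand": 0.0854,"offset": [-0.009,0.0423,0],"turn": 0},
  {"hand": 0.0854,"offset": [-0.009,0.0423,0],"turn": 0},
  {"hand": 0.0854,"offset": [-0.009,0.0423,0],"turn": 0},
  {"hand": 0.0854,"offset": [-0.009,0.0423,0],"turn": 0},
  {"hand": 0.0854,"offset": [-0.009,0.0423,0],"turn": 0},
  {"hand": 0.0854,"offset": [-0.009,0.0423,0],"turn": 0},
  {"hand": 0.0854,"offset": [-0.009,0.0423,0],"turn": 0},
  {"hand": 0.0854,"offset": [0,0,0],"turn": 0},
])

```text
time_s: 14.08
tool_pos: [0.6037, 0.169, 0.2874]
orientation: [0.324, -3.124, -0.0]
force: [-1.0, -0.3, -0.1]
width: 0.0852
```

Run:
```python
from h import *
c=robot.camera("wrist");save(c,"wr3.png");w=cloud(c)
go([.609,.166,.195],-169.5)
m=(w[...,2]>.208)&(w[...,2]<.228)&(abs(w[...,0]-.609)<.04)&(abs(w[...,1]-.166)<.1)
t=w[m];print(len(t),t.mean(0));print(cv2.minAreaRect(t[:,:2].astype(np.float32)*1000),t[:,2].max())
```

```text
t 14.125 pos [0.6037 0.1676 0.2876] yaw -168.25 tool turn 1.25 offset now [-0.0049 -0.0027  0.0926] after turn [-0.005  -0.0026  0.0926] tilt [-0. -0. -1.] F [-0.1 -0.3  0.3]
3058 [0.61097434 0.16023499 0.22075977]
((610.4194946289062, 165.4036865234375), (12.026139259338379, 128.74778747558594), 10.444222450256348) 0.2244693613259313
```

View pics/wr3.png

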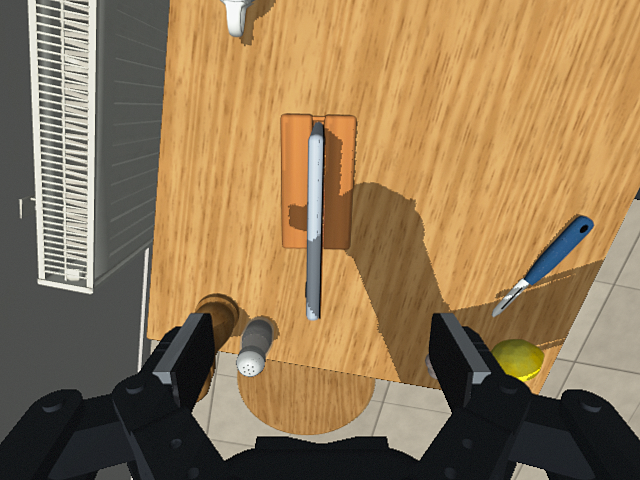

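Wrist view: the tablet's top edge spans (318,125) to (314,318), centred between the open fingers. Descending to grip.

step_arm([
  {"hand": 0.0854,"offset": [-0.006,-0.0032,0.01],"turn": 1.3},
  {"hand": 0.0854,"offset": [0,0,0.027],"turn": 0},
  {"hand": 0.0854,"offset": [0,0,0.027],"turn": 0},
  {"hand": 0.0854,"offset": [0,0,0.025],"turn": 0},
  {"hand": 0.0854,"offset": [0,0,0],"turn": 0},
])

```text
time_s: 14.75
tool_pos: [0.6094, 0.1625, 0.1965]
orientation: [0.276, -3.125, 0.003]
force: [0.7, -0.4, 0.4]
width: 0.0855
```

Run:
```python
from h import *
go([.6105,.1655,.198],-169.5)
```

```text
t 14.75 pos [0.6094 0.1625 0.1965] yaw -169.92 tool turn -0.42 offset now [-0.0016  0.0027 -0.0015] after turn [-0.0016  0.0027 -0.0015] tilt [-0.004 -0.002 -1.   ] F [ 0.7 -0.4  0.4]
```

step_arm([
  {"hand": 0.03,"offset": [0,0,0],"turn": 0},
  {"hand": 0.03,"offset": [0,0,0],"turn": 0},
  {"hand": 0.03,"offset": [0,0,0],"turn": 0},
  {"hand": 0.03,"offset": [0,0,0],"turn": 0},
])

```text
time_s: 15.25
tool_pos: [0.6105, 0.1645, 0.1994]
orientation: [-0.279, 3.129, 0.001]
force: [0.6, 0.1, 0.2]
width: 0.0303
```

step_arm([
  {"hand": 0,"offset": [0,0,0],"turn": 0},
  {"hand": 0,"offset": [0,0,0],"turn": 0},
  {"hand": 0,"offset": [0,0,0],"turn": 0},
  {"hand": 0,"offset": [0,0,0],"turn": 0},
])

```text
time_s: 15.75
tool_pos: [0.6104, 0.1644, 0.1989]
orientation: [0.279, -3.129, 0.0]
force: [-0.7, 0.4, -0.4]
width: -0.0004
```

Run:
```python
from h import *
c=robot.camera("scene");w=cloud(c)
a=c["img"][100:280,280:460,::-1];c2=robot.camera("wrist")
cv2.imwrite("pics/m4.png",np.hstack([cv2.resize(a,(480,480)),c2["img"][:,160:480,::-1]]))
```

```text
(no output)
```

View pics/m4.png

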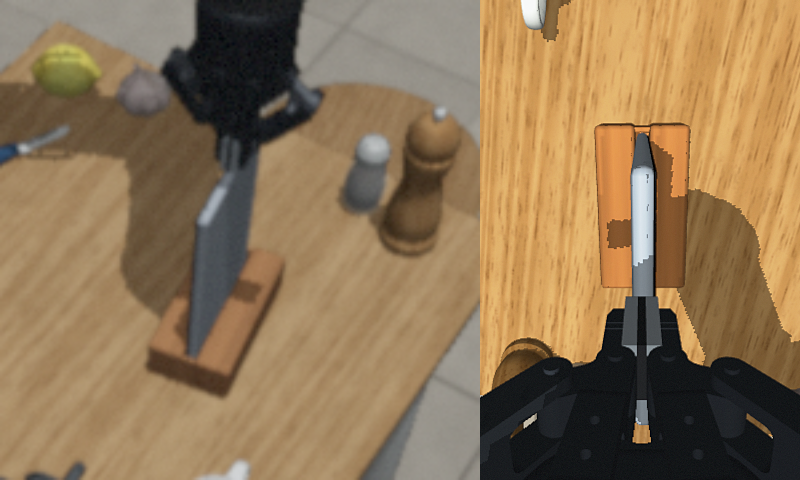

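Run:
```python
from h import *
s=robot.sense();p=s["tool_pos"];print(p,s["width"])
for n in("scene","wrist"):
    c=robot.camera(n);T=np.linalg.inv(c["world_from_camera"]);w=cloud(c)
    for q in(p,p+[0,0,.023],[.599,.1028,.222],[.622,.228,.222],[.6104,.1654,.222]):
        v=T[:3,:3]@np.array(q)+T[:3,3];print(n,np.round(q,3),(v[:2]/v[2]*[c["fx"],c["fy"]]+[c["cx"],c["cy"]]).round(0),v[2].round(3))
    u,vv=((340,160) if n=="scene" else (320,320))
    print("depth",w[vv,u], w[vv-30,u])
    m=(w[...,2]>.10)&(w[...,2]<.26)&(abs(w[...,0]-.61)<.045)&(abs(w[...,1]-.166)<.12);t=w[m];print(len(t),t.min(0),t.max(0))
    for ys in np.arange(.1,.24,.02):
        k=t[abs(t[:,1]-ys)<.01]; print(ys.round(2),len(k),k[:,2].max().round(3) if len(k) else 0,np.median(k,0).round(3))
```

```text
[0.61042666 0.16440279 0.19888981] 0.0002899420553958921
scene [0.61  0.164 0.199] [366. 170.] 1.047
scene [0.61  0.164 0.222] [366. 163.] 1.028
scene [0.599 0.103 0.222] [346. 178.] 1.004
scene [0.622 0.228 0.222] [386. 148.] 1.053
scene [0.61  0.165 0.222] [367. 163.] 1.028
depth [0.44598765 0.31900107 0.00121671] [0.40004513 0.38577693 0.03798455]
922 [0.59828453 0.10007494 0.10003596] [0.62658436 0.22890125 0.25964774]
0.1 191 0.222 [0.622 0.104 0.17 ]
0.12 131 0.223 [0.623 0.119 0.182]
0.14 134 0.224 [0.619 0.14  0.186]
0.16 238 0.26 [0.616 0.156 0.232]
0.18 84 0.248 [0.612 0.179 0.158]
0.2 81 0.216 [0.609 0.201 0.156]
0.22 63 0.209 [0.605 0.218 0.155]
wrist [0.61  0.164 0.199] [323. 287.] 0.19
wrist [0.61  0.164 0.222] [324. 310.] 0.168
wrist [0.599 0.103 0.222] [381. 178.] 0.149
wrist [0.622 0.228 0.222] [278. 419.] 0.187
wrist [0.61  0.165 0.222] [323. 312.] 0.168
depth [0.61406488 0.15264451 0.25003196] [0.61374465 0.15506394 0.2215031 ]
6804 [0.59654169 0.10167865 0.10007479] [0.62642022 0.22925358 0.25999808]
0.1 989 0.224 [0.621 0.104 0.218]
0.12 1257 0.224 [0.619 0.12  0.221]
0.14 1116 0.224 [0.615 0.14  0.221]
0.16 3165 0.26 [0.613 0.154 0.246]
0.18 0 0 [nan nan nan]
0.2 0 0 [nan nan nan]
0.22 277 0.224 [0.601 0.22  0.222]
  return _methods._mean(a, axis=axis, dtype=dtype,
  ret = um.true_divide(
```

step_arm([
  {"hand": 0,"offset": [0,0,-0.01],"turn": 0},
  {"hand": 0,"offset": [0,0,-0.01],"turn": 0},
  {"hand": 0,"offset": [0,0,0],"turn": 0},
])

```text
time_s: 16.32
tool_pos: [0.6111, 0.1647, 0.2205]
orientation: [-0.279, 3.127, 0.001]
force: [0.5, -0.5, 1.0]
width: 0.0003
```

Run:
```python
from h import *
for n in("scene","wrist"):
    c=robot.camera(n);w=cloud(c);m=(w[...,2]>.10)&(w[...,2]<.3)&(abs(w[...,0]-.61)<.045)&(abs(w[...,1]-.113)<.02);t=w[m];print(n,len(t),np.percentile(t[:,2],98))
print(robot.sense()["force"],robot.sense()["width"])
```

```text
scene 344 0.22241434630630555
wrist 1887 0.22292959105516094
[-0.01476462 -0.61190469 -0.24889008] -7.284180864781462e-05
```

Run:
```python
from h import *
for n in("wrist","scene"):
    c=robot.camera(n);w=cloud(c)
    p=robot.sense()["tool_pos"]
    if n=="wrist":
        for r in range(230,345,6): print(r,w[r,323].round(4),c["img"][r,323],w[r,311].round(4))
    m=(np.linalg.norm(w[...,:2]-p[:2],axis=-1)<.02)&(w[...,2]>.1)&(w[...,2]<.33);k=w[m];print(n,p,len(k),np.histogram(k[:,2],bins=np.arange(.1,.34,.01)))
```

```text
230 [0.6162 0.1342 0.2222] [217 226 234] [0.6167 0.1921 0.0463]
236 [0.6156 0.1373 0.2215] [218 228 235] [0.6157 0.1982 0.0457]
242 [0.615  0.1406 0.2206] [217 227 235] [0.6146 0.2049 0.044 ]
248 [0.6146 0.143  0.2221] [220 229 236] [0.6136 0.2107 0.0446]
254 [0.614  0.1459 0.2224] [125 136 143] [0.6125 0.2167 0.0452]
260 [0.6135 0.1491 0.222 ] [128 136 144] [0.6115 0.223  0.0449]
266 [0.6129 0.152  0.2223] [128 138 144] [0.6105 0.2283 0.0473]
272 [0.6123 0.1553 0.222 ] [125 134 142] [0.6093 0.2358 0.0448]
278 [0.6118 0.1584 0.2221] [129 137 144] [0.6082 0.2423 0.0447]
284 [0.6111 0.1619 0.2212] [128 137 144] [0.6046 0.2702 0.0007]
290 [0.6105 0.1651 0.2213] [127 136 144] [0.6034 0.277  0.0019]
296 [0.6128 0.1532 0.2507] [73 79 83] [0.6177 0.154  0.2508]
302 [0.6129 0.1528 0.2565] [15 16 17] [0.6176 0.1534 0.2569]
308 [0.6129 0.1529 0.261 ] [16 20 22] [0.6175 0.1529 0.2623]
314 [0.613  0.1524 0.2662] [16 20 21] [0.6174 0.1531 0.2665]
320 [0.613  0.1525 0.2703] [13 17 16] [0.6172 0.1537 0.2695]
326 [0.613  0.1527 0.274 ] [13 16 16] [0.6171 0.1537 0.2736]
332 [0.613  0.1527 0.2778] [18 20 21] [0.617  0.1533 0.2779]
338 [0.613  0.1527 0.2812] [18 17 18] [0.617  0.153  0.2819]
344 [0.613  0.1528 0.2845] [14 16 16] [0.6169 0.1528 0.2855]
wrist [0.61028617 0.16438718 0.21883796] 13896 (array([   0,    0,    0,    0,    0,    0,    0,    0,    0,    0,    0,
        148,  817,    0,    0,  581,  978, 1177, 1355, 2851, 1872, 1254,
       2863]), array([0.1 , 0.11, 0.12, 0.13, 0.14, 0.15, 0.16, 0.17, 0.18, 0.19, 0.2 ,
       0.21, 0.22, 0.23, 0.24, 0.25, 0.26, 0.27, 0.28, 0.29, 0.3 , 0.31,
       0.32, 0.33]))
scene [0.61023616 0.16431819 0.21866545] 614 (array([15, 12, 14, 15, 12, 17, 17, 11, 16, 15, 17, 42, 34,  0,  5, 34, 51,
       50, 43, 80, 43, 37, 34]), array([0.1 , 0.11, 0.12, 0.13, 0.14, 0.15, 0.16, 0.17, 0.18, 0.19, 0.2 ,
       0.21, 0.22, 0.23, 0.24, 0.25, 0.26, 0.27, 0.28, 0.29, 0.3 , 0.31,
       0.32, 0.33]))
```

Both cameras put the real fingertips about 30 mm above the reported TCP, which also explains the earlier slip over the rail. I'll allow for that: a tip at z 0.197 means a reported z of 0.167.

step_arm([
  {"hand": 0.0854,"offset": [0,0,0],"turn": 0},
  {"hand": 0.0854,"offset": [0,0,0],"turn": 0},
  {"hand": 0.0854,"offset": [0,0,0],"turn": 0},
  {"hand": 0.0854,"offset": [0,0,0],"turn": 0},
  {"hand": 0.0854,"offset": [0,0,0.015],"turn": 0},
  {"hand": 0.0854,"offset": [0,0,0.015],"turn": 0},
  {"hand": 0.0854,"offset": [0,0,0.011],"turn": 0},
  {"hand": 0.0854,"offset": [0,0,0.011],"turn": 0},
  {"hand": 0.0854,"offset": [0,0,0],"turn": 0},
])

```text
time_s: 17.65
tool_pos: [0.6099, 0.1641, 0.1656]
orientation: [0.278, -3.127, 0.001]
force: [0.4, -0.5, -0.6]
width: 0.0856
```

step_arm([
  {"hand": 0.02,"offset": [0,0,0],"turn": 0},
  {"hand": 0.02,"offset": [0,0,0],"turn": 0},
  {"hand": 0.02,"offset": [0,0,0],"turn": 0},
  {"hand": 0.02,"offset": [0,0,0],"turn": 0},
  {"hand": 0.02,"offset": [0,0,0],"turn": 0},
])

```text
time_s: 18.27
tool_pos: [0.6104, 0.1644, 0.167]
orientation: [-0.279, 3.129, 0.0]
force: [0.7, -0.3, 0.4]
width: 0.0198
```

step_arm([
  {"hand": 0,"offset": [0,0,0],"turn": 0},
  {"hand": 0,"offset": [0,0,0],"turn": 0},
  {"hand": 0,"offset": [0,0,0],"turn": 0},
  {"hand": 0,"offset": [0,0,0],"turn": 0},
])

```text
time_s: 18.77
tool_pos: [0.6106, 0.1644, 0.1671]
orientation: [-0.279, 3.129, 0.0]
force: [-1.0, 0.3, 1.3]
width: 0.0086
```

Run:
```python
from h import *
c=robot.camera("wrist");w=cloud(c);s=robot.sense();print(s["tool_pos"],s["width"],s["force"])
p=s["tool_pos"]
for r in range(230,345,8): print(r,w[r,323].round(4),w[r,300].round(4))
```

```text
[0.61055689 0.1644324  0.16708756] 0.008916341612022384 [ 0.26701982 -0.34362529  2.10881141]
230 [0.6195 0.1175 0.2226] [0.627  0.177  0.0456]
238 [0.619 0.12  0.223] [0.6259 0.1838 0.0453]
246 [0.6185 0.1228 0.2227] [0.6248 0.1915 0.0432]
254 [0.618  0.1258 0.2222] [0.6237 0.1978 0.0448]
262 [0.6175 0.1286 0.222 ] [0.6226 0.2047 0.0453]
270 [0.617  0.1312 0.2226] [0.6214 0.212  0.0451]
278 [0.6164 0.1344 0.2219] [0.6202 0.2193 0.0451]
286 [0.616  0.1366 0.2235] [0.619  0.2267 0.0452]
294 [0.6154 0.1401 0.2224] [0.6178 0.2342 0.0451]
302 [0.6149 0.1429 0.2226] [0.622  0.1544 0.2044]
310 [0.6142 0.1463 0.222 ] [0.6217 0.1537 0.2117]
318 [0.6137 0.1495 0.222 ] [0.6214 0.1541 0.2167]
326 [0.6131 0.1527 0.2218] [0.621  0.1544 0.2215]
334 [0.6126 0.1553 0.2228] [0.6208 0.1542 0.2266]
342 [0.612  0.1588 0.2224] [0.6206 0.1537 0.232 ]
```

step_arm([
  {"hand": 0,"offset": [0,0,-0.01],"turn": 0},
  {"hand": 0,"offset": [0,0,-0.015],"turn": 0},
  {"hand": 0,"offset": [0,0,-0.015],"turn": 0},
  {"hand": 0,"offset": [0,0,-0.015],"turn": 0},
  {"hand": 0,"offset": [0,0,-0.03],"turn": 0},
  {"hand": 0,"offset": [0,0,-0.04],"turn": 0},
  {"hand": 0,"offset": [0.03,0,-0.015],"turn": 0},
  {"hand": 0,"offset": [0.03,0,0],"turn": 0},
  {"hand": 0,"offset": [0,0,0],"turn": 0},
])

```text
time_s: 19.95
tool_pos: [0.55, 0.1535, 0.3089]
orientation: [-0.279, 3.127, 0.002]
force: [0.4, 0.3, -2.5]
width: 0.0092
```

Run:
```python
from h import *
go(st(-.04,.001,.307),-173.1);s=robot.sense();print(s["width"])
c=robot.camera("wrist");w=cloud(c);p=s["tool_pos"]
m=(abs(w[...,2]-(p[2]+.055))<.006)&(np.linalg.norm(w[...,:2]-p[:2],axis=-1)<.1);t=w[m];print(len(t),np.median(t,0),t[:,2].max()); k=t[(t[:,1]<p[1]-.015)];print(cv2.minAreaRect(k[:,:2].astype(np.float32)*1000))
```

```text
t 19.95 pos [0.55   0.1535 0.3089] yaw -169.79 tool turn 3.31 offset now [ 0.0307 -0.3352  0.0015] after turn [ 0.0113 -0.3365  0.0015] tilt [ 0.002  0.002 -1.   ] F [ 0.4  0.3 -2.5]
0.009173339214447119
8851 [0.55420697 0.13978453 0.36328248] 0.36992984098228965
((557.4808959960938, 115.09759521484375), (10.649763107299805, 49.14155578613281), 10.347885131835938)
```

step_arm([
  {"hand": 0,"offset": [0,0,0],"turn": 3.4},
  {"hand": 0,"offset": [0.0014,-0.03,0],"turn": 0},
  {"hand": 0,"offset": [0.0014,-0.042,0],"turn": 0},
  {"hand": 0,"offset": [0.0014,-0.042,0],"turn": 0},
  {"hand": 0,"offset": [0.0014,-0.042,0],"turn": 0},
  {"hand": 0,"offset": [0.0014,-0.042,0],"turn": 0},
  {"hand": 0,"offset": [0.0014,-0.042,0],"turn": 0},
  {"hand": 0,"offset": [0.0014,-0.042,0],"turn": 0},
  {"hand": 0,"offset": [0.0014,-0.035,0],"turn": 0},
  {"hand": 0,"offset": [0.0,-0.02,0],"turn": 0},
  {"hand": 0,"offset": [0,0,0],"turn": 0},
])

```text
time_s: 21.38
tool_pos: [0.5804, -0.1834, 0.3063]
orientation: [0.183, -3.135, 0.0]
force: [0.4, 0.5, -3.3]
width: 0.0091
```

Run:
```python
from h import *
go(st(-.022,0,.2),-173.2);s=robot.sense();print(s["width"])
c=robot.camera("scene");w=cloud(c)
L=np.stack([(w-H)@SX,(w-H)@SY,w[...,2]],-1)
# tablet back/side points below the fingers, near x -0.04
m=(abs(L[...,0]+.035)<.05)&(abs(L[...,1])<.09)&(L[...,2]>.145)&(L[...,2]<.34);t=L[m];print(len(t),t.min(0),t.max(0))
for z in np.arange(.15,.34,.03):
    k=t[abs(t[:,2]-z)<.015];print(z.round(2),len(k),np.median(k,0).round(4) if len(k) else 0,k.min(0).round(3),k.max(0).round(3))
rail(c)
cv2.imwrite("pics/sc5.png",cv2.resize(c["img"][140:380,180:420,::-1],(600,600)))
```

```text
t 21.375 pos [ 0.5804 -0.1834  0.3063] yaw -173.33 tool turn -0.13 offset now [-0.0171  0.0008  0.1063] after turn [-0.0171  0.0007  0.1063] tilt [-0.001 -0.    -1.   ] F [ 0.4  0.5 -3.3]
0.009128686884673635
2659 [-0.04537252 -0.06368801  0.15192583] [-0.02664497  0.0670197   0.33997549]
0.15 128 [-0.0346 -0.007   0.16  ] [-0.045 -0.063  0.152] [-0.033  0.061  0.165]
0.18 384 [-0.0345 -0.0067  0.1802] [-0.044 -0.063  0.165] [-0.033  0.065  0.195]
0.21 426 [-0.0344 -0.0062  0.2103] [-0.045 -0.063  0.195] [-0.033  0.067  0.225]
0.24 450 [-0.0343 -0.0059  0.2405] [-0.044 -0.063  0.225] [-0.033  0.065  0.255]
0.27 502 [-0.0343 -0.0059  0.2705] [-0.045 -0.064  0.255] [-0.032  0.067  0.285]
0.3 500 [-0.0343 -0.0118  0.2994] [-0.045 -0.063  0.285] [-0.032  0.064  0.315]
0.33 269 [-0.0345 -0.0364  0.327 ] [-0.045 -0.064  0.315] [-0.027  0.066  0.34 ]
rail pts 280 [-0.0337 -0.0312  0.1752] [-0.036 -0.054  0.153]
```

View pics/sc5.png

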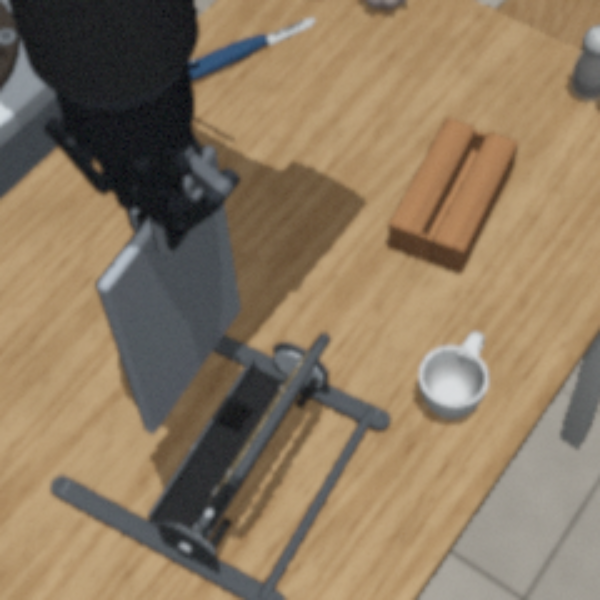

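The scene crop shows the tablet held plumb in front of the trough, the rest tipped back, and the dock and cup untouched. Next I'll shift to the trough and lower.

step_arm([
  {"hand": 0,"offset": [-0.009,0,0.015],"turn": 0},
  {"hand": 0,"offset": [-0.009,0.0005,0.02],"turn": 0},
  {"hand": 0,"offset": [0,0,0.03],"turn": 0},
  {"hand": 0,"offset": [0,0,0.03],"turn": 0},
  {"hand": 0,"offset": [0,0,0.02],"turn": 0},
  {"hand": 0,"offset": [0,0,0.01],"turn": 0},
  {"hand": 0,"offset": [0,0,0],"turn": 0},
])

```text
time_s: 22.3
tool_pos: [0.5978, -0.1789, 0.1811]
orientation: [0.187, -3.135, -0.0]
force: [-0.2, 0.0, -3.0]
width: 0.0092
```

Run:
```python
from h import *
go(st(-.021,0.0003,.17),-173.2)
```

```text
t 22.3 pos [ 0.5978 -0.1789  0.1811] yaw -173.17 tool turn 0.03 offset now [-0.0002 -0.0014  0.0111] after turn [-0.0002 -0.0014  0.0111] tilt [-0.001  0.    -1.   ] F [-0.2  0.  -3. ]
```

step_arm([
  {"hand": 0,"offset": [0,-0.0012,0.003],"turn": 0},
  {"hand": 0,"offset": [0,0,0.003],"turn": 0},
  {"hand": 0,"offset": [0,0,0.002],"turn": 0},
  {"hand": 0,"offset": [0,0,0.001],"turn": 0},
])

```text
time_s: 22.8
tool_pos: [0.5979, -0.1808, 0.1729]
orientation: [-0.186, 3.136, -0.0]
force: [0.8, 1.0, -3.1]
width: 0.0085
```

step_arm([
  {"hand": 0,"offset": [0,0,0.001],"turn": 0},
  {"hand": 0,"offset": [0,0,0.001],"turn": 0},
])

```text
time_s: 23.05
tool_pos: [0.5981, -0.1808, 0.1711]
orientation: [-0.186, 3.136, -0.0]
force: [-0.4, 0.7, 1.9]
width: 0.0088
```

Contact felt: the z force went from -3 to +2 N. Now I'll open slightly and follow the tablet back onto the rest.

step_arm([
  {"hand": 0.018,"offset": [0,0,0],"turn": 0},
  {"hand": 0.018,"offset": [0,0,0],"turn": 0},
  {"hand": 0.022,"offset": [-0.005,0,0],"turn": 0},
  {"hand": 0.024,"offset": [-0.005,0,0],"turn": 0},
  {"hand": 0.026,"offset": [-0.005,0,0],"turn": 0},
  {"hand": 0.028,"offset": [-0.005,0,0],"turn": 0},
])

```text
time_s: 23.8
tool_pos: [0.6183, -0.1783, 0.1708]
orientation: [0.186, -3.136, 0.0]
force: [-0.3, -0.3, -0.7]
width: 0.0278
```

```bash
cat >> h.py <<'E'
def tab(n="scene"):
    c=robot.camera(n);w=cloud(c);s=robot.sense();p=s["tool_pos"]-H
    L=np.stack([(w-H)@SX,(w-H)@SY,w[...,2]],-1)
    m=(L[...,0]>-.07)&(L[...,0]<.12)&(abs(L[...,1])<.075)&(L[...,2]>.03)&(L[...,2]<.235)
    t=L[m]
    for z in np.arange(.04,.23,.02):
        k=t[abs(t[:,2]-z)<.01]
        if len(k): print(z.round(2),len(k),np.median(k,0).round(4),k.min(0).round(3),k.max(0).round(3))
    print("TCP",(p@SX).round(4),(p@SY).round(4),p[2].round(4),s["width"],"F",s["force"].round(1),s["time_s"])
    return c
E
python3 -c "
from h import *
tab()"
```

```text
0.04 211 [-0.0143 -0.0109  0.04  ] [-0.047 -0.074  0.03 ] [0.021 0.075 0.05 ]
0.06 165 [-0.0136 -0.0105  0.0597] [-0.024 -0.07   0.05 ] [0.011 0.067 0.07 ]
0.08 182 [-0.0119 -0.0119  0.0804] [-0.023 -0.075  0.07 ] [0.02  0.066 0.09 ]
0.1 176 [-0.0108 -0.0257  0.0996] [-0.021 -0.073  0.09 ] [0.026 0.06  0.11 ]
0.12 163 [-0.0095 -0.0262  0.1201] [-0.019 -0.072  0.11 ] [0.032 0.051 0.13 ]
0.14 189 [-0.0082 -0.0292  0.1381] [-0.019 -0.073  0.13 ] [0.04  0.067 0.15 ]
0.16 166 [-0.007  -0.0357  0.1616] [-0.018 -0.073  0.15 ] [0.049 0.069 0.17 ]
0.18 479 [ 0.0435 -0.0147  0.1757] [-0.016 -0.07   0.17 ] [0.05  0.069 0.19 ]
0.2 152 [-0.0048 -0.0292  0.2008] [-0.027 -0.064  0.19 ] [0.025 0.066 0.21 ]
0.22 369 [-0.0059 -0.02    0.2232] [-0.029 -0.063  0.21 ] [0.028 0.065 0.23 ]
TCP -0.0003 -0.0002 0.1707 0.028152909368596855 F [ 1.5 -0.3  0.4] 23.85
```

step_arm([
  {"hand": 0.03,"offset": [-0.005,0,0],"turn": 0},
  {"hand": 0.03,"offset": [-0.005,0,0],"turn": 0},
  {"hand": 0.03,"offset": [-0.005,0,0.0],"turn": 0},
  {"hand": 0.032,"offset": [-0.005,0,0.0],"turn": 0},
  {"hand": 0.032,"offset": [-0.005,0,0.0],"turn": 0},
  {"hand": 0.032,"offset": [-0.005,0,0.0],"turn": 0},
])

```text
time_s: 24.6
tool_pos: [0.648, -0.1748, 0.1709]
orientation: [-0.186, 3.136, 0.0]
force: [-0.1, -0.7, -0.8]
width: 0.0321
```

```bash
python3 -c "
from h import *
tab()"
```

```text
0.04 119 [-0.0045 -0.0327  0.039 ] [-0.048 -0.074  0.03 ] [0.021 0.074 0.049]
0.06 32 [-0.0027 -0.0615  0.0621] [-0.014 -0.071  0.051] [0.012 0.05  0.07 ]
0.08 48 [ 0.0061 -0.061   0.0814] [-0.009 -0.075  0.071] [0.018 0.037 0.089]
0.1 52 [ 0.0129 -0.0619  0.0991] [-0.004 -0.073  0.09 ] [0.027 0.029 0.11 ]
0.12 52 [ 0.0186 -0.0621  0.1194] [ 0.003 -0.073  0.111] [0.032 0.026 0.13 ]
0.14 69 [ 0.0268 -0.0593  0.1375] [ 0.008 -0.073  0.131] [0.04  0.061 0.149]
0.16 62 [ 0.0374 -0.0635  0.162 ] [ 0.015 -0.073  0.15 ] [0.049 0.018 0.17 ]
0.18 226 [ 0.0451 -0.0351  0.1753] [ 0.022 -0.068  0.17 ] [0.05  0.049 0.19 ]
0.2 75 [ 0.0314 -0.0115  0.2049] [ 0.001 -0.064  0.191] [0.058 0.059 0.21 ]
0.22 327 [ 0.0395 -0.0132  0.217 ] [-0.    -0.063  0.21 ] [0.059 0.065 0.23 ]
TCP 0.0297 -0.0004 0.1708 0.032098230614893024 F [1.3 0.  0.3] 24.65
```

step_arm([
  {"hand": 0.034,"offset": [-0.004,0,0],"turn": 0},
  {"hand": 0.036,"offset": [-0.004,0,0],"turn": 0},
  {"hand": 0.038,"offset": [-0.004,0,0.0],"turn": 0},
  {"hand": 0.04,"offset": [-0.004,0,0.0],"turn": 0},
  {"hand": 0.042,"offset": [-0.004,0,0.0],"turn": 0},
  {"hand": 0.044,"offset": [-0.003,0,0.0],"turn": 0},
])

```text
time_s: 25.4
tool_pos: [0.6707, -0.1721, 0.1709]
orientation: [0.186, -3.136, 0.0]
force: [0.2, -0.4, 0.1]
width: 0.044
```

```bash
python3 -c "
from h import *
tab()"
```

```text
0.04 116 [-0.01   -0.045   0.0381] [-0.048 -0.075  0.03 ] [0.021 0.075 0.05 ]
0.06 33 [-0.0085 -0.0614  0.0616] [-0.015 -0.071  0.052] [0.013 0.06  0.07 ]
0.08 41 [ 0.0028 -0.0623  0.0818] [-0.008 -0.075  0.071] [0.017 0.032 0.09 ]
0.1 51 [ 0.0096 -0.0623  0.1004] [-0.001 -0.072  0.09 ] [0.027 0.056 0.11 ]
0.12 46 [ 0.0171 -0.0623  0.1183] [ 0.006 -0.073  0.11 ] [0.032 0.042 0.129]
0.14 48 [ 0.0268 -0.0628  0.1401] [ 0.013 -0.073  0.13 ] [0.04  0.052 0.15 ]
0.16 65 [ 0.0334 -0.0628  0.1621] [ 0.02  -0.073  0.15 ] [0.049 0.033 0.17 ]
0.18 257 [ 0.0451 -0.029   0.1756] [ 0.026 -0.069  0.17 ] [0.05  0.026 0.19 ]
0.2 84 [ 0.039  -0.0125  0.2049] [ 0.019 -0.064  0.19 ] [0.086 0.016 0.21 ]
0.22 336 [ 0.0476 -0.012   0.2146] [ 0.016 -0.062  0.21 ] [0.088 0.013 0.23 ]
TCP 0.0523 -0.0004 0.1708 0.04427088828550675 F [-0.   0.7  0.7] 25.45
```

step_arm([
  {"hand": 0.08,"offset": [0,0,0],"turn": 0},
  {"hand": 0.08,"offset": [0,0,0],"turn": 0},
  {"hand": 0.08,"offset": [0,0,-0.005],"turn": 0},
  {"hand": 0.08,"offset": [0,0,-0.02],"turn": 0},
  {"hand": 0.08,"offset": [0,0,-0.04],"turn": 0},
  {"hand": 0.08,"offset": [0,0,-0.05],"turn": 0},
  {"hand": 0.08,"offset": [0.04,0,-0.03],"turn": 0},
  {"hand": 0.08,"offset": [0.05,0,0],"turn": 0},
  {"hand": 0.08,"offset": [0.05,0,0],"turn": 0},
  {"hand": 0.08,"offset": [0.04,0,0],"turn": 0},
  {"hand": 0.08,"offset": [0,0,0],"turn": 0},
])

```text
time_s: 26.82
tool_pos: [0.4896, -0.1938, 0.318]
orientation: [-0.184, 3.133, -0.001]
force: [0.6, -0.5, -0.3]
width: 0.0799
```

Run:
```python
from h import *
c=tab();c2=robot.camera("wrist");c3=robot.camera("top")
w=cloud(c2);L=np.stack([(w-H)@SX,(w-H)@SY,w[...,2]],-1)
m=(L[...,2]>.203)&(L[...,2]<.225)&(abs(L[...,1])<.09)&(abs(L[...,0]-.045)<.06);t=L[m];print("top edge",len(t),t.min(0) if len(t) else 0,t.max(0) if len(t) else 0, cv2.minAreaRect(t[:,:2].astype(np.float32)*1000) if len(t)>5 else 0)
cv2.imwrite("pics/f6.png",np.hstack([cv2.resize(c["img"][150:390,170:410,::-1],(400,400)),cv2.resize(c2["img"][:,80:560,::-1],(400,400))]))
```

```text
0.04 104 [ 0.0131 -0.0478  0.0388] [-0.048 -0.075  0.03 ] [0.022 0.074 0.049]
0.06 32 [-0.0085 -0.0615  0.0601] [-0.015 -0.071  0.051] [0.012 0.06  0.07 ]
0.08 44 [ 0.0013 -0.062   0.0825] [-0.008 -0.075  0.071] [0.018 0.049 0.089]
0.1 54 [ 0.0092 -0.0622  0.1011] [-0.001 -0.073  0.091] [0.027 0.058 0.11 ]
0.12 40 [ 0.0184 -0.0627  0.1198] [ 0.007 -0.073  0.11 ] [0.031 0.042 0.129]
0.14 51 [ 0.0262 -0.0628  0.1393] [ 0.013 -0.073  0.13 ] [0.041 0.058 0.15 ]
0.16 65 [ 0.0333 -0.063   0.1618] [ 0.02  -0.073  0.15 ] [0.047 0.049 0.17 ]
0.18 345 [ 0.0455 -0.0114  0.1756] [ 0.027 -0.069  0.17 ] [0.05  0.068 0.189]
0.2 77 [ 0.0396 -0.0166  0.2038] [ 0.033 -0.064  0.19 ] [0.052 0.058 0.21 ]
0.22 374 [ 0.0481 -0.0043  0.2144] [ 0.041 -0.063  0.21 ] [0.053 0.065 0.218]
TCP -0.129 0.0001 0.3175 0.07993858649744154 F [-0.2  0.8  0.6] 26.875
top edge 4319 [ 0.03734384 -0.06374068  0.20300686] [0.05355302 0.0657429  0.21846704] ((45.402591705322266, 1.0112380981445312), (129.4919891357422, 16.073732376098633), 89.81043243408203)
```

View pics/f6.png

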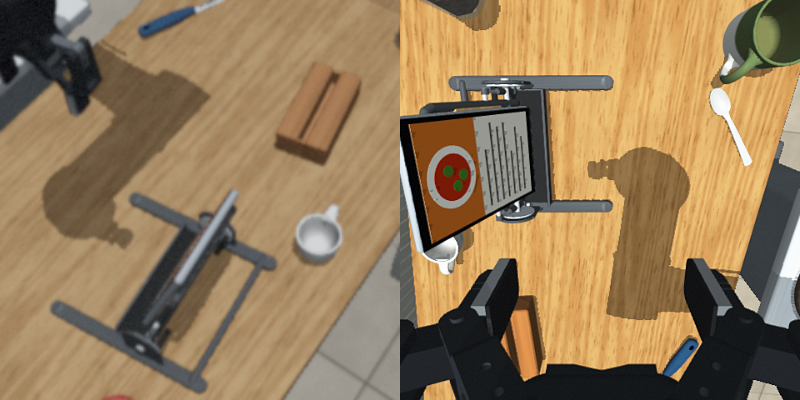

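The tablet leans in the trough: picture at the top, screen to the front, centre within about 1 mm, square to 0.2° of my stand axes. The hand is clear.

```bash
python3 -c "
from plant import robot
print(robot.close_job())"
```

```text
the job is handed in; nothing more can be done
None
```

The recipe stand is up and the tablet is leaning in its trough; I handed the job in at about 27 s. One push along the way read above the 20 N limit.

**Back rest:** I pushed the rail up with closed fingers. In the last 2 mm step the rail ran ahead by itself, from 27 to 46 mm behind the hinge, which puts the stop near 1.90 rad. I backed off then; the finger never pushed against the stop.

**Tablet:** I lifted it from the dock, set it down with about 5 N of contact change, eased it back onto the rest with the fingers just open, and let go.

**Last checks:**
- The tablet's top edge is centred within about 1 mm and square to about 0.2°.
- It leans at about 19°, matching the rest, with the screen to the front and the picture at the top.
- The gripper is open and well clear.
- The cup looked untouched in the last picture. The arm never worked near the jar, and only passed beside the mill. I did not measure any of the three again.

**What went wrong or disagreed:**
- **Push over the limit:** on the first try the finger slid over the rail and the rest fell back to its parked position. The force briefly read about 23 N, above the 20 N limit. The second push peaked at about 16 N.
- **Fingertip position:** both cameras put the real fingertips about 30 mm above the reported TCP. This caused the slip and one empty grasp on the tablet, after which I corrected for it.

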